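# Shut the long punch case

### The job

Two hinged wooden tool cases stand open on the cutting mat. Shut the longer one, the one with the row of stitching punches: swing its cover over and press it home so that the two halves meet edge to edge with no gap. Leave the shorter case standing open as it is.

Things in the scene. Friction and masses are not known exactly. Their poses are not given: they have to be found in the camera images.
- long_case: Lower half of the longer wooden clamshell case: a tray 90 mm deep (its x), 170 mm long (y), 30 mm high, 6 mm walls, with six steel punches in a row (tops at 28 mm). Fixed to the 3 mm mat, so it cannot slide or tip. Origin: centre of its underside; x points from the opening front to the hinge at the back (up to 86 degrees either side of world x); z up. Hinge line: along y at x = +45, z = +30 mm.
- long_cover (a joint): Opening angle of the longer case's cover, rad: 0 shut, rims touching; pi/2 upright; starts 1.3 to 1.9, stop at 1.95. Hollow wooden shell 90 x 170 x 26 mm, 0.13 to 0.24 kg, on a stiff hinge: stays where it is left, never falls or springs back, no latch. Pushing near its free edge takes under 3 N. Shut, its top is 56 mm above the case's underside.
- long_cover_edge (a point): Middle of the free edge of the longer case's cover, on its rim, 90 mm from the hinge line. Axes turn with the cover: x points from the free edge to the hinge, y along the hinge, z out through the outer face (26 mm away). With the cover shut they match the axes of the lower half.
- short_cover_edge (a point): The same point on the cover of the shorter case (90 mm long, 90 mm deep, same heights and kind of hinge), which holds nine small round dies and is to stay open; its cover also starts 1.3 to 1.9 rad open.

How it is judged:
At the end, for the whole second after the job is handed in: The longer case's cover is shut to within 0.07 rad (under 7 mm of gap at the free edge) and at rest, and the edge of the shorter case's cover is within 20 mm of where it was at the start (value of joint long_cover below 0.07 rad and velocity of joint long_cover between -0.05 and 0.05 rad/s and distance of short_cover_edge from where it was at the start of the episode below 0.02 m); the robot touches nothing.
It fails at once if the cover of the shorter case is moved by more than 20 mm (distance of short_cover_edge from where it was at the start of the episode above 0.02 m).
It also fails if it takes over 32 s, if anything falls off the work surface, if the arm or the gripper's body presses on something with over 40 N, if the wrist force passes 120 N, or if a joint passes its speed limit or range.

### The arm

A 6-joint arm with a two-finger parallel gripper is mounted at the origin on the work surface. World frame = base frame: x ahead of the robot, y to its left, z up, the work surface at z = 0. Lengths are in m, angles in rad, forces in N, time in s.
With the tool pointing down it reaches from about 0.375 to 0.975 m from the base axis. Payload 3.8 kg.
Tool frame: the origin (TCP) lies midway between the tips of the shut fingers; the grasp point (between the pads) lies 19 mm behind it; x points along the fingers, y is the direction in which the jaws open and shut, and the axes are right-handed (so a half turn about x gives the same grasp; the last joint's range is limited). The gripper opens to 88 mm and grips with 3 to 60 N. Pads are 18 mm wide; open, the fingers measure 123 mm over their backs; the gripper's body (75 mm by 187 mm) begins 45 mm behind the grasp point.
Start: joints at [-1.328, 0.264, 1.604, -0, 1.274, -0.037], TCP at [0.186, -0.649, 0.239] pointing down, gripper open.
Joint ranges: [-2.63, 2.63], [-0.94, 2.18], [0.31, 2.57], [-1.31, 4.45], [0, 2.66], [-2.55, 2.55]. Speed limits (rad/s): [2.57, 2.57, 3.14, 3.14, 3.14, 3.14].

### API

Orientations are given as a rotation vector (axis times angle).
In Python, from cell import manip, inverse_kinematics, cams, order gives the robot as it stands. Calls block until the motion is done:
- manip.move_pose(position, orientation): joint-space move of the TCP to a pose.
- manip.move_linear(position, rate=0.15, rot=None): straight line of the TCP; rot=None keeps the orientation; rate is the mean speed in m/s.
- manip.set_joints(angles): joint-space move.
- manip.set_gripper(opening, force=None): finger opening in m; force is the grip in N (None keeps the last); returns when the fingers have stopped.
- manip.dwell(seconds).
- inverse_kinematics(position, orientation): joint angles nearest the present ones, or None.
- manip.state(): the state.
- cams.capture(name): name is "scene" or "top"; returns a dict with "image" (400x640x3 uint8, blue, green, red), "z_map" (400x640 float32, m along the optical axis (not along the pixel's ray), 0 where there is no reading), "intrinsics" (3x3 intrinsics, pixels), "position" and "orientation" of the camera in the world. Camera axes: x right, y down, z forward; pixel columns grow to the right and rows downward; lengths in m; the calibration is good to about 2 mm. A picture is of the moment at which its call begins.
A pose or a line that the arm cannot do raises manip.IKError and nothing moves.
- order.close_job(): hands the job in, once; it reports no verdict.
The state is a dict: "clock": time; "joint_pos": joint angles; "joint_velocities": joint speeds; "tau": joint torques, N m; "tool_pos": TCP position; "tcp_rot": TCP orientation; "contact_force": force on the tool from outside, world axes, zero at the start; "moment": the same for the moment, N m; "gripper_width": finger opening in m.
Only numpy, scipy, OpenCV 4.12 (cv2) and the standard library are available. Lean on these libraries where they do the work, as an engineer would, in place of code of your own. Each camera call takes 0.05 s, during which the arm holds its last target. There are 200 camera calls.

## Working session

There is one attempt and no reset: what is moved stays moved. The work goes in short steps, each a Python script; the robot and the scene stay as the last script left them, time stands still between calls to the robot, and variables do not carry over. Pictures are saved under pics/ and viewed, about 8 in all and at most 12, crops included, and the job is handed in when it is done.

```bash
mkdir -p pics; ls
python3 - <<'E'
from cell import manip, cams
import cv2,numpy as np,pickle
d={n:cams.capture(n) for n in("scene","top")}
pickle.dump(d,open("d0.pkl","wb"))
for n in d:
    c=d[n];cv2.imwrite(f"pics/{n}0.png",c["image"]);print(n,c["position"],c["orientation"],c["intrinsics"].tolist(),(c["z_map"]>0).mean())
print(manip.state())
E
```

```text
pics
scene [1.14632331 0.3294468  0.65323425] [-1.32051846 -2.11933499  1.00370793] [[458.4760159047357, 0.0, 320.87716666853595], [0.0, 458.4760159047357, 201.82484055428142], [0.0, 0.0, 1.0]] 0.99618359375
top [0.43831374 0.01382646 0.99655004] [-2.18337733  2.20288476 -0.08059013] [[394.8554658459687, 0.0, 323.2551544491521], [0.0, 394.8554658459687, 198.0715045079918], [0.0, 0.0, 1.0]] 0.99616015625
{'clock': 0.1, 'joint_pos': array([-1.32794870e+00,  2.64664016e-01,  1.60518369e+00, -1.52685607e-05,
        1.27371563e+00, -3.68798976e-02]), 'joint_velocities': array([-0.00087997, -0.00099376, -0.00346338, -0.00051575,  0.00141807,
       -0.0005185 ]), 'tau': array([ 9.92406858e-04, -5.03616607e+01, -3.58070683e+01,  7.31461029e-02,
        2.33636226e-02, -5.89103797e-05]), 'tool_pos': array([ 0.18622015, -0.64815735,  0.23755084]), 'tcp_rot': array([ 2.07217351,  0.2938131 , -2.07262788]), 'contact_force': array([ 0.63042597,  0.30794924, -0.16469282]), 'moment': array([ 0.01749355, -0.08721264,  0.01281137]), 'gripper_width': 0.08803947002066927}
```

View pics/scene0.png

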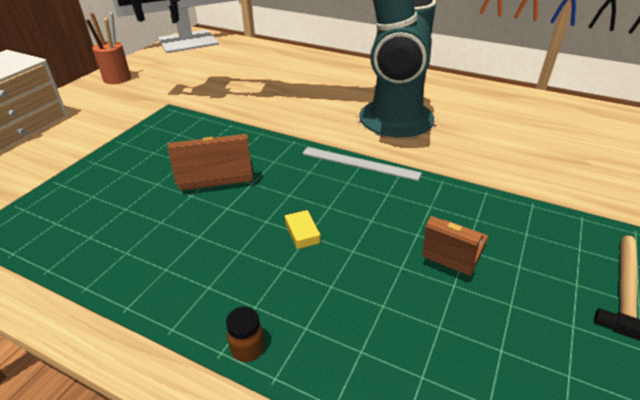

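View pics/top0.png

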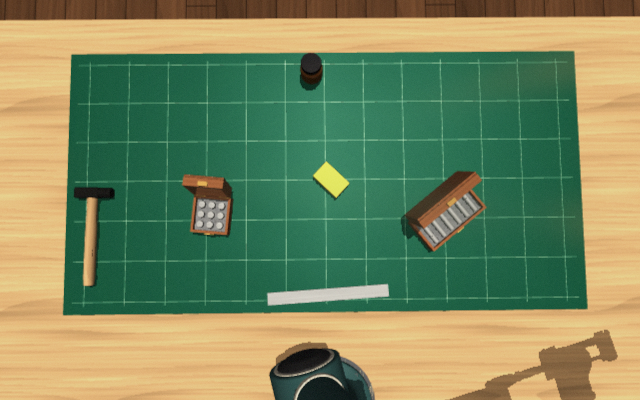

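Scene: the long case's cover shows its back at (210,162) and the short case is at (455,245). Top: the long case is at about (445,210), its row of punches and front edge facing the robot (lower right) and the hinge at upper left. The short case is at (210,207), far from it.

```bash
cat > h.py <<'E'
import numpy as np,cv2
from scipy.spatial.transform import Rotation as R
def cloud(c):
    v,u=np.mgrid[:400,:640];K=c["intrinsics"];z=c["z_map"]
    p=np.stack([(u-K[0,2])*z/K[0,0],(v-K[1,2])*z/K[1,1],z],-1)
    return p@R.from_rotvec(c["orientation"]).as_matrix().T+c["position"]
E
python3 - <<'E'
from h import *;import pickle
d=pickle.load(open("d0.pkl","rb"))
P=cloud(d["top"]);S=cloud(d["scene"])
T=P[160:260,395:500].reshape(-1,3)
print("mat z",np.median(P[100:150,400:450,2]),np.median(S[280:300,330:420,2]))
low=T[(T[:,2]>.024)&(T[:,2]<.042)]
r=cv2.minAreaRect((low[:,:2]*1000).astype(np.float32));print("low rect",r,cv2.boxPoints(r).tolist(),len(low))
# frame: x axis from front to hinge
b=cv2.boxPoints(r)/1000
e=[b[1]-b[0],b[2]-b[1]];l=max(e,key=np.linalg.norm);l=l/np.linalg.norm(l)
x=np.array([l[1],-l[0]]); x=x*np.sign(x[0]); y=np.array([-x[1],x[0]])
print("x axis",x,"yaw",np.degrees(np.arctan2(x[1],x[0])))
for n,Q in(("top",T),("scene",S[120:200,155:265].reshape(-1,3))):
    Q=Q[(Q[:,2]>.012)&(Q[:,2]<.2)]
    a=Q[:,:2]@x;bb=Q[:,:2]@y
    print(n,"b range",np.percentile(bb,[0,1,3,50,97,99,100]).round(4))
    for z0 in np.arange(.012,.15,.01):
        m=(Q[:,2]>=z0)&(Q[:,2]<z0+.01)
        if m.sum()>5: print(round(z0,3),m.sum(),np.percentile(a[m],[0,5,50,95,100]).round(4),np.percentile(bb[m],[1,99]).round(4))
E
```

```text
mat z 0.0025882746970984916 0.0028790600870955974
low rect ((464.6687316894531, -293.89984130859375), (118.7415771484375, 170.83470153808594), 38.82699966430664) [[364.8621520996094, -264.579833984375], [471.9705810546875, -397.6673583984375], [564.475341796875, -323.2198486328125], [457.36688232421875, -190.13232421875]] 998
x axis [0.7790425 0.6269711] yaw 38.827007
top b range [-0.606  -0.6028 -0.5996 -0.5163 -0.4356 -0.4352 -0.4343]
0.012 618 [0.1182 0.1284 0.152  0.1764 0.2112] [-0.5994 -0.4352]
0.022 864 [0.1184 0.1245 0.1506 0.1777 0.211 ] [-0.6016 -0.4354]
0.032 296 [0.1218 0.1227 0.1434 0.2364 0.2371] [-0.6045 -0.4352]
0.042 95 [0.2141 0.2319 0.2353 0.2367 0.2371] [-0.6005 -0.4351]
0.052 102 [0.2078 0.2236 0.2334 0.2347 0.2349] [-0.6008 -0.4352]
0.062 104 [0.2082 0.2241 0.2316 0.2327 0.2331] [-0.5987 -0.435 ]
0.072 98 [0.2053 0.2222 0.2296 0.2309 0.2318] [-0.601 -0.435]
0.082 116 [0.2026 0.2163 0.2277 0.2291 0.2301] [-0.6014 -0.4347]
0.092 109 [0.2019 0.2154 0.2258 0.227  0.2277] [-0.6017 -0.4347]
0.102 120 [0.1992 0.2197 0.2241 0.2253 0.2264] [-0.6002 -0.4353]
0.112 306 [0.
[... 203 characters left out ...]
073 0.21   0.2124 0.2153 0.217 ] [-0.6034 -0.4368]
0.032 122 [0.233  0.2345 0.2371 0.2401 0.241 ] [-0.6028 -0.4363]
0.042 327 [0.2309 0.2329 0.2361 0.2395 0.2416] [-0.6028 -0.4376]
0.052 326 [0.2296 0.2311 0.2342 0.237  0.2399] [-0.6036 -0.4369]
0.062 332 [0.2261 0.2294 0.2322 0.2354 0.2369] [-0.6028 -0.4376]
0.072 334 [0.225  0.2273 0.2305 0.2335 0.2361] [-0.6037 -0.438 ]
0.082 337 [0.2227 0.2256 0.2285 0.2315 0.2347] [-0.6024 -0.4375]
0.092 347 [0.2203 0.2236 0.2266 0.2295 0.232 ] [-0.6036 -0.4366]
0.102 352 [0.2197 0.2215 0.2247 0.2275 0.2304] [-0.6028 -0.4371]
0.112 423 [0.1919 0.1972 0.2225 0.2255 0.228 ] [-0.6037 -0.4377]
0.122 415 [0.1968 0.2012 0.2146 0.2234 0.2288] [-0.6032 -0.4372]
```

```bash
cat >> h.py <<'E'
ex=np.array([.77904,.62697,0]);ey=np.array([-.62697,.77904,0])
def W(a,z,b=-.520): return ex*a+ey*b+np.array([0,0,z])
def face(th,s=.070,off=0.):  # TCP so that the front corner of the tip lies on the outer face
    c,k=np.cos(th),np.sin(th)
    return W(.211-s*c+(.026+off)*k+.009, .033+s*k+(.026+off)*c)
E
python3 - <<'E'
from h import *
from cell import manip, inverse_kinematics
q0=manip.state()["joint_pos"];best=None
for sg in(1,-1):
    X=np.array([0,0,-1.]);Y=sg*ey
    r=R.from_matrix(np.c_[X,Y,np.cross(X,Y)]).as_rotvec()
    q=inverse_kinematics(W(.27,.25),r)
    if q is not None:
        print(sg,q); n=np.abs(q-q0).max()
        if best is None or n<best[0]: best=(n,r)
r=best[1];np.save("r.npy",r)
manip.set_gripper(0.0)
manip.move_pose(W(.27,.25),r)
p=face(1.38,off=.03);manip.move_linear(p,.15)
f0=manip.state()["contact_force"];np.save("f0.npy",f0);print(p,manip.state()["tool_pos"],manip.state()["clock"],f0)
for th in(1.38,1.25,1.1,.95,.8):
    manip.move_linear(face(th),.08);s=manip.state()
    f=s["contact_force"]-f0;print(th,f.round(1),round(s["clock"],2))
    if np.linalg.norm(f)>20: print("STOP");break
from cell import cams
import pickle
d={n:cams.capture(n) for n in("scene","top")};pickle.dump(d,open("d1.pkl","wb"))
cv2.imwrite("pics/s1.png",np.hstack([d["scene"]["image"][60:300,100:400],d["top"]["image"][100:340,340:640]]))
E
```

```text
-1 [-4.56733210e-01  8.95252861e-02  1.78648268e+00 -4.44089210e-16
  1.26558469e+00  4.36404209e-01]
[ 0.52990613 -0.24101715  0.11234963] [ 0.53074307 -0.24150624  0.11343022] 4.425 [-0.14518912 -0.03152153  0.22300463]
1.38 [-0.1 -0.5 -0.5] 4.95
1.25 [-0.1  0.3 -0.4] 5.22
1.1 [ 0.6 -0.6  0.5] 5.52
0.95 [ 0.2 -0.3 -0. ] 5.81
0.8 [ 1.  -0.7 -0.3] 6.1
```

View pics/s1.png

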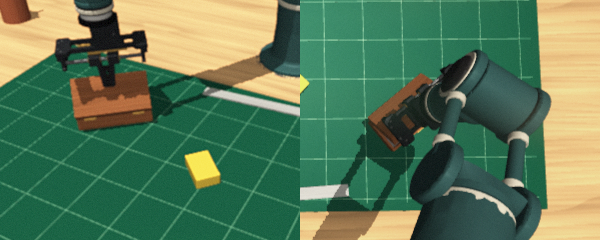

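The closed fingers sit behind the cover (left crop, about (108,75)). The cover has swung part way over and the forces are small, so I'll go on and press.

Run:
```python
from h import *
from cell import manip,cams
import pickle
f0=np.load("f0.npy")
def go(p,v):
    manip.move_linear(p,v);s=manip.state();f=s["contact_force"]-f0
    print(f.round(1),s["tool_pos"][2].round(4),round(s["clock"],2));return np.linalg.norm(f)
for th in(.65,.5,.35,.2,.1,.04,0):
    if go(face(th),.08)>20: print("STOP");break
p=face(0)
for dz in(.001,.002,.003,.004,.005,.006):
    if go(p-[0,0,dz],.03)>12: break
manip.dwell(.3)
u=manip.state()["tool_pos"]
manip.move_linear([u[0],u[1],.25],.15)
manip.set_joints([-1.328,0.264,1.604,0,1.274,-0.037])
d={n:cams.capture(n) for n in("scene","top")};pickle.dump(d,open("d2.pkl","wb"))
cv2.imwrite("pics/s2.png",np.hstack([d["scene"]["image"][60:300,100:400],d["top"]["image"][100:340,340:640]]))
P=cloud(d["top"]);T=P[160:260,395:500].reshape(-1,3);T=T[T[:,2]>.045]
a=T@ex;b=T@ey
print(len(T),a.min(),a.max(),b.min(),b.max())
A=np.c_[a,b,np.ones(len(a))];m=np.abs(T[:,2]-np.median(T[:,2]))<.006
print("plane",np.linalg.lstsq(A[m],T[m,2],rcond=None)[0],np.median(T[:,2]),manip.state()["clock"])
d0=pickle.load(open("d0.pkl","rb"))["top"]["image"]
print("short diff",np.abs(d0[165:245,175:240].astype(int)-d["top"]["image"][165:245,175:240]).mean())
```

```text
[ 0.6 -0.3 -0.9] 0.0956 6.49
[ 0.1  0.2 -0.5] 0.0888 6.78
[-0.2 -0.8  0.5] 0.0807 7.08
[-0.  -0.3 -0.7] 0.0716 7.37
[0.7 0.3 1. ] 0.0653 7.62
[-0.1 -0.2 -0.6] 0.0614 7.87
[1.3 0.7 2.1] 0.0594 8.12
[-1.9  1.4  9. ] 0.0594 8.37
[-4.   3.4 16.7] 0.0593 8.62
2795 0.12106905201558583 0.3501327075552042 -0.6051560841543238 -0.26403819888736146
plane [-0.00307349 -0.00178946  0.05812139] 0.05856686555144164 12.0167
short diff 2.0178846153846153
```

View pics/s2.png

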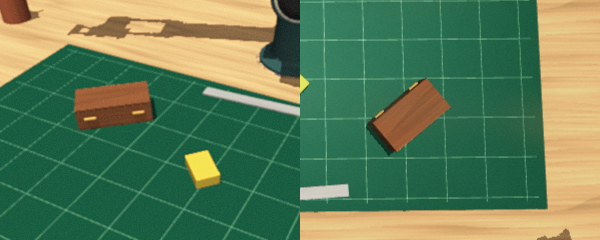

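The long case is shut. Its top plane is level (slope 0.003) at z = 58.6 mm, against 59 mm expected. The arm is clear and the short case looks unchanged.

```bash
python3 -c "
from cell import order
print(order.close_job())"
```

```text
the job is handed in; nothing more can be done
None
```

The longer case is shut and the job is handed in; the hand-in gives no verdict. I pushed the cover over from behind with the closed fingers, pressed it down until contact force reached about 17 N, then moved the arm back to its start pose, clear of everything.

**Last checks:**
- **Long cover:** its top is flat to about 0.003 rad, against the 0.07 rad limit. It sits at 58.6 mm, where 59 mm was expected for a shut case.
- **Short case:** I checked it by comparing top-camera images from before and after, not by measuring its cover edge directly. They differ by about 2 grey levels, which looks like camera noise, and the arm never went near it.
- **Time:** about 12 s of the 32 s allowed.

No checks failed or disagreed.

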